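# Open the push-and-turn safety cap of the short polish bottle

### The job

Open the safety cap of the short square amber bottle: press the cap down and, while keeping it pressed, twist it anticlockwise (seen from above) until the little pointer beneath the cap stands over the raised bar on the bottle's shoulder, then let go so that the cap springs back up. Leave the tall round bottle's cap shut, and do not knock over the stemmed glass that stands between the bottles.

Things in the scene. Friction and masses are not known exactly. Their poses are not given: they have to be found in the camera images.
- polish: Short square amber bottle, body 74 x 74 mm, in a dark wood holder (92 x 92 x 16 mm) fixed to the worktop: bottle and holder cannot move or turn. Origin under its centre, on the worktop; z up; -x is the side of the closed bead. Its round shoulder, 82 mm up, bears a bead and a raised curved bar. The tall bottle and this one may change places, left or right of the glass.
- polish_cap (a point): Centre of the top of this bottle's ribbed white round cap: diameter 45 mm, 26 mm tall, top 122 mm above the worktop when up. Below its skirt are 7 mm of air down to a white collar with a pointer, 14 mm to the shoulder. z is the cap's axis, up; the point sinks and turns with the cap. Grip across the diameter from above, any yaw, fingertips at most 24 mm below the top.
- polish_press (a joint): How far the short bottle's outer cap is pressed down, m: 0 up, 0.007 fully down (hard stop). A spring pushes it up: 3 N at the start, 10 N fully down. The inner lugs begin to catch at about 0.003 to 0.004 and hold surely from 0.005 on; barely pressed, the cap merely spins freely.
- polish_inner (a joint): Angle of the inner cap and its pointer (6 mm wide white tab on the collar beneath the cap), rad, growing anticlockwise seen from above. 0 is at the closed bead; starts at 0 to 0.12; the raised open bar spans 0.80 to 1.45; stop at 1.5. Only the pressed outer cap drives it, after up to 0.3 rad of play, against 0.12 N m of friction; it stays where left.
- tall_inner (a joint): The same angle, rad, for the tall round amber bottle (69 mm in diameter, same holder and same cap, cap top 172 mm above the worktop). It starts at 0, shut; leave it so.
- goblet: Stemmed clear glass, 69 mm in diameter, 116 mm tall, standing loose between the two bottles. Origin at the centre of the foot's underside, z up.
Mind the look-alikes: they are no part of the job. What is shaped like the part that bears tall_inner but turquoise is not meant.

How it is judged:
By the outcome, as a careful person would: the job done as asked, in the order asked, and still so for the second after the job is handed in, with the robot touching nothing.
It also fails if it takes over 38 s, if anything falls off the work surface, if the arm or the gripper's body presses on something with over 40 N, if the wrist force passes 120 N, or if a joint passes its speed limit or range.

### The arm

A 6-joint arm with a two-finger parallel gripper is mounted at the origin on a cart in front of the work surface, level with it; the furniture and walls round the work are solid. World frame = base frame: x ahead of the robot, y to its left, z up, the work surface at z = 0. Lengths are in m, angles in rad, forces in N, time in s.
With the tool pointing down it reaches from about 0.35 to 0.85 m from the base axis. Payload 8.1 kg.
Tool frame: the origin (TCP) lies between the finger pads; the fingertips stand 14 mm ahead of it and the grasp point (between the pads) lies 5 mm behind it; z points along the fingers, y is the line along which they close (so a half turn about z gives the same grasp; the last joint's range is limited). The gripper opens to 93 mm and grips with 3 to 60 N. Pads are 15 mm wide; open, the fingers measure 128 mm over their backs; the gripper's body (75 mm by 188 mm) begins 65 mm behind the grasp point.
Start: joints at [1.07, 0.13, 1.488, -0, 1.523, -0.085], TCP at [0.242, 0.549, 0.211] pointing down, gripper open.
Joint ranges: [-2.96, 2.96], [-0.89, 2.26], [0.02, 2.5], [-1.34, 4.48], [0, 2.73], [-2.66, 2.66]. Speed limits (rad/s): [2.39, 2.39, 2.79, 3.14, 3.14, 3.14].

### API

Orientations are given as a rotation vector (axis times angle).
In Python, from plant import robot gives the robot as it stands.
- The arm moves only by the tool arm_command, never from a script. Its argument "targets" is a list of rows, each an object of numbers: "x", "y", "z": the shift along the world's x, y, z in units of 500 mm (1.0 is 500 mm); "rx", "ry", "rz": the turn, a rotation vector about the world's x, y, z in units of 2 rad (1.0 is 2 rad); "claw": the closure in counts, from 0 (fully open) to 255 (shut). In form: [{"x": .., "y": .., "z": .., "rx": .., "ry": .., "rz": .., "claw": ..}, ...]. A call has 1 to 10 rows; each row is the pose to reach, as a shift and turn from the pose commanded when the call began; what a row does not reach only later rows make up. A row lasts 1/12 s, in which the tool goes at most 41.7 mm and 7.16 degrees, less where a joint would pass 70% of its speed; a pose out of reach is approached as far as the arm can. A call with a number of a shift or a turn outside -1 to 1 is refused whole. A call with a gripper value outside its range is refused whole. The fingers move at their own pace and stop on an object; "squeeze" is the grip in N (left out, the last holds). Time passes only in rows, so rows that repeat a pose let the fingers close. It gives the time, the measured TCP pose, the force, the opening and the grip force at its end, in the units of the state.
- robot.read_state(): the state, without advancing time (a new reading comes with each control period).
- robot.read_camera(name): name is "scene" or "top"; returns (picture, depth): 400x640x3 uint8, red, green, blue; 400x640 float32, m along the optical axis (not along the pixel's ray), 0 where there is no reading.
- robot.get_calibration(name): a dict with "intrinsics" (3x3 intrinsics, pixels), "dist" ([k1, k2, p1, p2, k3] as OpenCV has them; the pictures are not rectified), "origin" and "orientation" of the camera in the world. Camera axes: x right, y up, looking along -z (the intrinsics and any distortion apply to the point x, -y, -z); pixel columns grow to the right and rows downward; lengths in m; the calibration is good to about 2 mm. A picture is of the moment at which its call begins. get_calibration takes no time and is no camera call.
- robot.close_job(): hands the job in; it is judged then, once.
The state is a dict: "t": time; "q": joint angles; "dq": joint speeds; "joint_torque": joint torques, N m; "tool_pos": TCP position; "orientation": TCP orientation; "force": force on the tool from outside, world axes, zero at the start; "wrist_torque": the same for the moment, N m; "opening": finger opening in m; "gripper_force": force on a finger pad.
Only numpy, scipy, OpenCV 4.12 (cv2) and the standard library are available. Lean on these libraries where they do the work, as an engineer would, in place of code of your own. Each camera call takes 0.05 s, during which the arm holds its last target. There are 200 camera calls.

## Working session

There is one attempt and no reset: what is moved stays moved. The work goes in short steps, Python scripts to look and compute and a tool call to move; the robot and the scene stay as the last step left them, time stands still between calls to the robot, and variables do not carry over. Pictures are saved under pics/ and viewed, at most 10 in all, crops included, and the job is handed in when it is done.

Besides the shell and the picture viewer there is one more tool, called after "Request:" in YAML: its name, and indented under it one key for each argument. arm_command: Moves the arm, as the interface text tells. Shifts and turns lie within -1 to 1; 1 stands for 500 mm of shift or 2 rad of turn. Its arguments: {"type":"object","properties":{"targets":{"type":"array","items":{"type":"object","properties":{"x":{"type":"number","minimum":-1,"maximum":1},"y":{"type":"number","minimum":-1,"maximum":1},"z":{"type":"number","minimum":-1,"maximum":1},"rx":{"type":"number","minimum":-1,"maximum":1},"ry":{"type":"number","minimum":-1,"maximum":1},"rz":{"type":"number","minimum":-1,"maximum":1},"claw":{"type":"number"}}}},"squeeze":{"type":"number"}},"required":["targets"]}

```bash
mkdir -p pics; cat > h.py <<'E'
import numpy as np, cv2
from plant import robot
def look(n,f=None):
    im,d=robot.read_camera(n)
    np.savez('last_%s.npz'%n,im=im,d=d)
    if f: cv2.imwrite('pics/'+f,im[:,:,::-1])
    return im,d
def cloud(n,d):
    c=robot.get_calibration(n);K=np.array(c['intrinsics'],float)
    h,w=d.shape;u,v=np.meshgrid(np.arange(w),np.arange(h))
    p=cv2.undistortPoints(np.stack([u,v],-1).reshape(-1,1,2).astype(float),K,np.array(c['dist'],float)).reshape(h,w,2)
    P=np.stack([p[...,0]*d,-p[...,1]*d,-d],-1)
    o=np.array(c['orientation'],float)
    R=o if o.shape==(3,3) else cv2.Rodrigues(o)[0]
    return P@R.T+np.array(c['origin'])
E
python3 - <<'E'
from h import *
a,_=look('scene','s1.png');b,_=look('top','t1.png')
for n in('scene','top'):print(robot.get_calibration(n))
print(robot.read_state())
E
```

```text
{'intrinsics': array([[474.45403054,   0.        , 322.9710813 ],
       [  0.        , 474.45403054, 203.93748313],
       [  0.        ,   0.        ,   1.        ]]), 'dist': array([0.03226326, 0.        , 0.        , 0.        , 0.        ]), 'origin': array([ 0.87240841, -0.57716739,  1.32021634]), 'orientation': array([0.52232071, 0.13047351, 0.47428064])}
{'intrinsics': array([[512.45162537,   0.        , 325.19211859],
       [  0.        , 512.45162537, 204.64695907],
       [  0.        ,   0.        ,   1.        ]]), 'dist': array([-0.11092294,  0.        ,  0.        ,  0.        ,  0.        ]), 'origin': array([0.27560395, 0.07748886, 1.54726542]), 'orientation': array([ 0.14495682, -0.14603807, -1.55289191])}
{'t': 0.1, 'q': array([ 1.06960914e+00,  1.31068065e-01,  1.48916840e+00, -8.03143323e-06,
        1.52304689e+00, -8.54024350e-02]), 'dq': array([-2.40010162e-04, -4.84709876e-03,  1.21933038e-03, -1.20052579e-04,
       -3.61847960e-05,  1.81897064e-04]), 'joint_torque': array([ 1.31084027e-03, -5.61338961e+01, -4.93096590e+01,  7.70162372e-02,
        2.91402993e-02,  4.60422962e-05]), 'tool_pos': array([0.24206677, 0.54840921, 0.20990397]), 'orientation': array([-6.48318697e-01, -3.07347655e+00,  2.54559083e-03]), 'force': array([ 0.24645118, -0.21001172, -0.51581494]), 'wrist_torque': array([-0.00752316, -0.03297702,  0.02462561]), 'gripper_force': 0.0, 'opening': 0.0929073083921418}
```

View pics/s1.png

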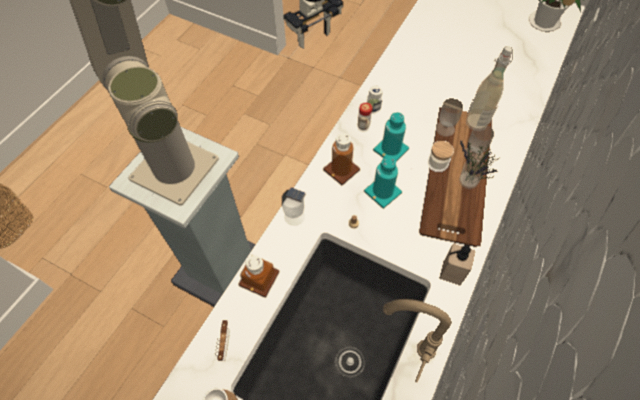

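View pics/t1.png

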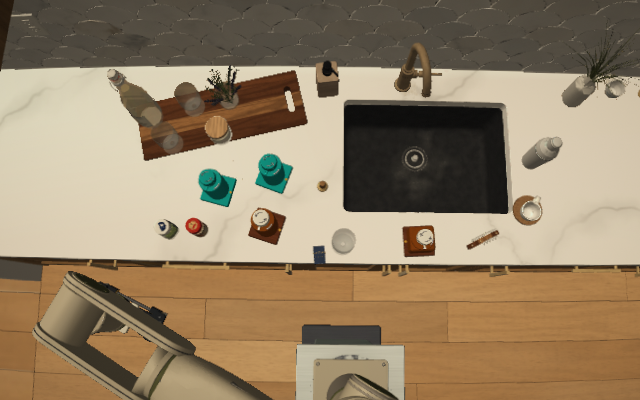

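The top view shows the short square bottle at about (422,239), the tall round one at (264,222) and the glass at (343,240). In the scene view the short bottle is at (257,272).

```bash
python3 - <<'E'
from h import *
for n,(u0,u1,v0,v1),(a0,a1,b0,b1) in (('top',(395,450,215,265),(300,370,220,265)),('scene',(230,290,245,300),(270,315,180,225))):
    z=np.load('last_%s.npz'%n);im,d=z['im'],z['d'];P=cloud(n,d)
    cv2.imwrite('pics/c_%s.png'%n,cv2.resize(im[v0:v1,u0:u1,::-1],None,fx=8,fy=8,interpolation=cv2.INTER_CUBIC))
    Q=P[v0:v1,u0:u1].reshape(-1,3);C=im[v0:v1,u0:u1].reshape(-1,3).astype(int)
    m=(Q[:,2]>.112)&(Q[:,2]<.14); q=Q[m];print(n,'cap',m.sum(),q.mean(0),(q.min(0)+q.max(0))/2,np.ptp(q,0))
    m=(abs(Q[:,2]-.016)<.006); q=Q[m]; print('holder',m.sum(),cv2.minAreaRect(q[:,:2].astype(np.float32)))
    G=P[b0:b1,a0:a1].reshape(-1,3);g=G[(G[:,2]>.02)&(G[:,2]<.2)]
    if len(g):print('goblet',len(g),np.median(g,0),g.min(0),g.max(0))
z=np.load('last_top.npz');P=cloud('top',z['d'])
print('tall',P[205:240,248:285].reshape(-1,3)[P[205:240,248:285,2].ravel()>.15].mean(0))
a=cv2.imread('pics/c_top.png')[:400,:400];b=cv2.imread('pics/c_scene.png')[:400,:400]
cv2.imwrite('pics/c.png',np.hstack([a,b]))
E
```

```text
top cap 209 [ 0.45642147 -0.2027699   0.12073365] [ 0.45634711 -0.20294735  0.12093019] [0.04280147 0.04296742 0.01746669]
holder 206 ((0.45622894167900085, -0.19510382413864136), (0.09232503920793533, 0.11042183637619019), 3.1899266242980957)
goblet 513 [0.45021625 0.02411982 0.04526819] [ 0.38549341 -0.00780417  0.02002138] [0.47946334 0.1100295  0.1234659 ]
scene cap 227 [ 0.46118961 -0.20565791  0.12171162] [ 0.46013048 -0.20538791  0.12048183] [0.04453528 0.04536112 0.01657138]
holder 248 ((0.47507423162460327, -0.1890372335910797), (0.14993150532245636, 0.0892961174249649), 75.76541137695312)
goblet 575 [0.44202595 0.03569338 0.0832218 ] [ 0.394758   -0.00953995  0.02239904] [0.48220321 0.10900515 0.12331116]
tall [0.49227775 0.24994617 0.19394772]
```

View pics/c.png

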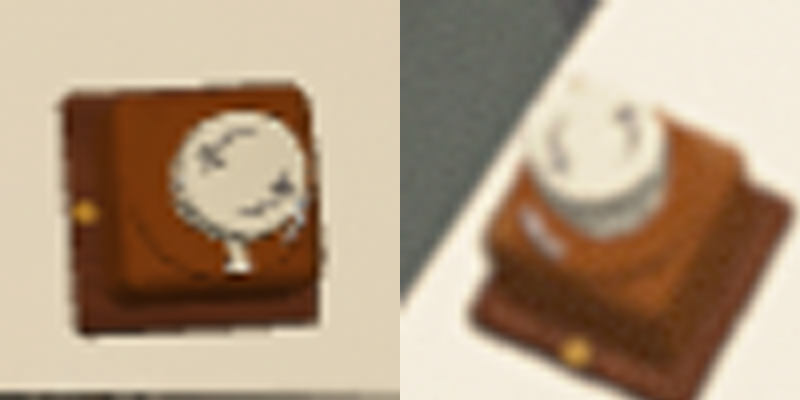

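The crop shows the closed bead and pointer on the robot's side (-x), at about (238,262), and the open bar to the right of it. The cap centre is at about (0.458, -0.204, 0.121). I'll go over high, with the finger line turned to about yaw 0.

Request:
arm_command:
  targets:
    - {"z": 0.08, "claw": 0}
    - {"z": 0.18, "x": 0.04, "claw": 0}
    - {"x": 0.456, "y": -0.9, "z": 0.18, "rz": -0.578, "claw": 0}
    - {"x": 0.456, "y": -0.9, "z": 0.18, "rz": -0.578, "claw": 0}
    - {"x": 0.456, "y": -0.9, "z": 0.18, "rz": -0.578, "claw": 0}
    - {"x": 0.456, "y": -0.9, "z": 0.18, "rz": -0.578, "claw": 0}
    - {"x": 0.456, "y": -0.9, "z": 0.18, "rz": -0.578, "claw": 0}
    - {"x": 0.456, "y": -0.9, "z": 0.18, "rz": -0.578, "claw": 0}
    - {"x": 0.456, "y": -0.9, "z": 0.18, "rz": -0.578, "claw": 0}
    - {"x": 0.456, "y": -0.9, "z": 0.18, "rz": -0.578, "claw": 0}
  squeeze: 40

```text
schema error: expected keys x, y, z, rx, ry, rz, claw
```

All keys are needed in each row.

Request:
arm_command:
  targets:
    - {"x": 0, "y": 0, "z": 0.08, "rx": 0, "ry": 0, "rz": 0, "claw": 0}
    - {"x": 0.04, "y": 0, "z": 0.18, "rx": 0, "ry": 0, "rz": 0, "claw": 0}
    - {"x": 0.456, "y": -0.9, "z": 0.18, "rx": 0, "ry": 0, "rz": -0.578, "claw": 0}
    - {"x": 0.456, "y": -0.9, "z": 0.18, "rx": 0, "ry": 0, "rz": -0.578, "claw": 0}
    - {"x": 0.456, "y": -0.9, "z": 0.18, "rx": 0, "ry": 0, "rz": -0.578, "claw": 0}
    - {"x": 0.456, "y": -0.9, "z": 0.18, "rx": 0, "ry": 0, "rz": -0.578, "claw": 0}
    - {"x": 0.456, "y": -0.9, "z": 0.18, "rx": 0, "ry": 0, "rz": -0.578, "claw": 0}
    - {"x": 0.456, "y": -0.9, "z": 0.18, "rx": 0, "ry": 0, "rz": -0.578, "claw": 0}
    - {"x": 0.456, "y": -0.9, "z": 0.18, "rx": 0, "ry": 0, "rz": -0.578, "claw": 0}
    - {"x": 0.456, "y": -0.9, "z": 0.18, "rx": 0, "ry": 0, "rz": -0.578, "claw": 0}
  squeeze: 40

```text
t: 0.93
tool_pos: [0.4003, 0.2456, 0.2969]
orientation: [-2.05, -2.381, 0.0]
force: [1.4, 0.3, -0.2]
opening: 0.0929
gripper_force: 0.0
```

Request:
arm_command:
  targets:
    - {"x": 0.115, "y": -0.9, "z": -0.1, "rx": 0, "ry": 0, "rz": -0.075, "claw": 0}
    - {"x": 0.115, "y": -0.9, "z": -0.1, "rx": 0, "ry": 0, "rz": -0.075, "claw": 0}
    - {"x": 0.115, "y": -0.9, "z": -0.1, "rx": 0, "ry": 0, "rz": -0.075, "claw": 0}
    - {"x": 0.115, "y": -0.9, "z": -0.1, "rx": 0, "ry": 0, "rz": -0.075, "claw": 0}
    - {"x": 0.115, "y": -0.9, "z": -0.1, "rx": 0, "ry": 0, "rz": -0.075, "claw": 0}
    - {"x": 0.115, "y": -0.9, "z": -0.1, "rx": 0, "ry": 0, "rz": -0.075, "claw": 0}
    - {"x": 0.115, "y": -0.9, "z": -0.1, "rx": 0, "ry": 0, "rz": -0.075, "claw": 0}
    - {"x": 0.115, "y": -0.9, "z": -0.1, "rx": 0, "ry": 0, "rz": -0.075, "claw": 0}
    - {"x": 0.115, "y": -0.9, "z": -0.1, "rx": 0, "ry": 0, "rz": -0.075, "claw": 0}
    - {"x": 0.115, "y": -0.9, "z": -0.1, "rx": 0, "ry": 0, "rz": -0.075, "claw": 0}

```text
t: 1.77
tool_pos: [0.4521, -0.1654, 0.251]
orientation: [-2.216, -2.227, -0.0]
force: [1.0, 0.2, -0.4]
opening: 0.0926
gripper_force: 0.0
```

Request:
arm_command:
  targets:
    - {"x": 0.012, "y": -0.078, "z": -0.1, "rx": 0, "ry": 0, "rz": 0, "claw": 0}
    - {"x": 0.012, "y": -0.078, "z": -0.15, "rx": 0, "ry": 0, "rz": 0, "claw": 0}
    - {"x": 0.012, "y": -0.078, "z": -0.15, "rx": 0, "ry": 0, "rz": 0, "claw": 0}
    - {"x": 0.012, "y": -0.078, "z": -0.15, "rx": 0, "ry": 0, "rz": 0, "claw": 0}

```text
t: 2.1
tool_pos: [0.4562, -0.2016, 0.1733]
orientation: [-2.213, -2.22, 0.003]
force: [1.3, -0.7, 0.9]
opening: 0.093
gripper_force: 0.0
```

```bash
python3 - <<'E'
from h import *
im,d=look('scene')
cv2.imwrite('pics/s2.png',cv2.resize(im[180:330,160:360,::-1],None,fx=4,fy=4,interpolation=cv2.INTER_CUBIC))
s=robot.read_state();print(s['t'],s['tool_pos'],s['orientation'],s['force'])
E
```

```text
2.15 [ 0.45782487 -0.20165641  0.1759515 ] [-2.21463702e+00 -2.22424779e+00  6.72065452e-04] [-0.02038137  0.67287671  1.98914918]
```

View pics/s2.png

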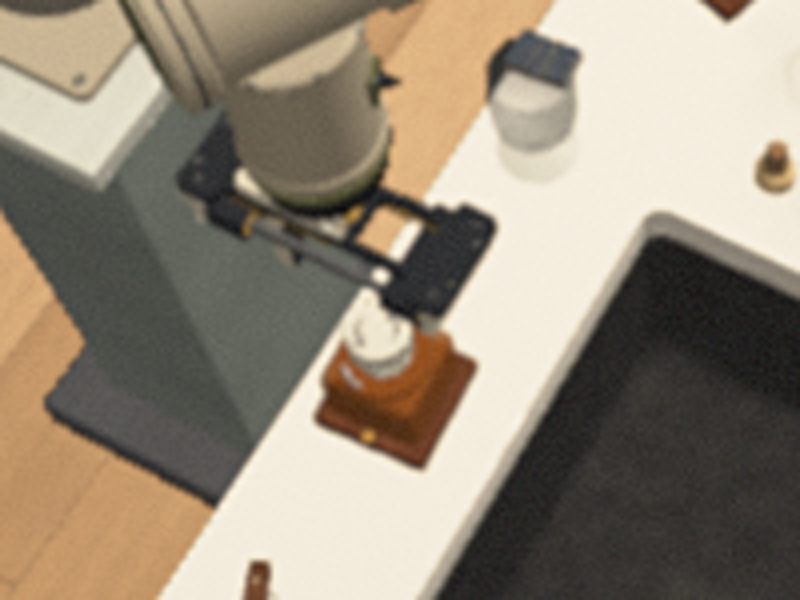

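The gripper stands above the short bottle, whose cap shows at about (380,335), and nothing is near the fingers. Next I'll descend and grip.

Request:
arm_command:
  targets:
    - {"x": 0, "y": -0.002, "z": -0.06, "rx": 0, "ry": 0, "rz": 0, "claw": 0}
    - {"x": 0, "y": -0.002, "z": -0.09, "rx": 0, "ry": 0, "rz": 0, "claw": 0}
    - {"x": 0, "y": -0.002, "z": -0.116, "rx": 0, "ry": 0, "rz": 0, "claw": 0}
    - {"x": 0, "y": -0.002, "z": -0.116, "rx": 0, "ry": 0, "rz": 0, "claw": 0}
    - {"x": 0, "y": -0.002, "z": -0.116, "rx": 0, "ry": 0, "rz": 0, "claw": 0}

```text
t: 2.57
tool_pos: [0.4596, -0.2027, 0.1204]
orientation: [2.213, 2.227, 0.001]
force: [-0.0, 0.7, 0.2]
opening: 0.0929
gripper_force: 0.0
```

Request:
arm_command:
  targets:
    - {"x": 0, "y": 0, "z": 0, "rx": 0, "ry": 0, "rz": 0, "claw": 255}
    - {"x": 0, "y": 0, "z": 0, "rx": 0, "ry": 0, "rz": 0, "claw": 255}
    - {"x": 0, "y": 0, "z": 0, "rx": 0, "ry": 0, "rz": 0, "claw": 255}
    - {"x": 0, "y": 0, "z": 0, "rx": 0, "ry": 0, "rz": 0, "claw": 255}
    - {"x": 0, "y": 0, "z": 0, "rx": 0, "ry": 0, "rz": 0, "claw": 255}
    - {"x": 0, "y": 0, "z": 0, "rx": 0, "ry": 0, "rz": 0, "claw": 255}
    - {"x": 0, "y": 0, "z": 0, "rx": 0, "ry": 0, "rz": 0, "claw": 255}
    - {"x": 0, "y": 0, "z": 0, "rx": 0, "ry": 0, "rz": 0, "claw": 255}
  squeeze: 40

```text
t: 3.23
tool_pos: [0.4585, -0.2033, 0.1184]
orientation: [-2.216, -2.227, 0.0]
force: [-0.6, 0.5, 0.0]
opening: 0.0442
gripper_force: 0.0
```

```bash
python3 - <<'E'
from h import *
s=robot.read_state();print({k:s[k] for k in('tool_pos','orientation','force','wrist_torque','opening','gripper_force')})
E
```

```text
{'tool_pos': array([ 0.45851066, -0.20325523,  0.11836503]), 'orientation': array([-2.21580256e+00, -2.22669604e+00,  1.31272599e-04]), 'force': array([-0.59478932,  0.54941473,  0.02936207]), 'wrist_torque': array([-0.09618597,  0.01778059,  0.03351654]), 'opening': 0.04417997595610819, 'gripper_force': 0.0}
```

Request:
arm_command:
  targets:
    - {"x": 0, "y": 0, "z": 0, "rx": 0, "ry": 0, "rz": 0, "claw": 255}
    - {"x": 0, "y": 0, "z": 0, "rx": 0, "ry": 0, "rz": 0, "claw": 255}
    - {"x": 0, "y": 0, "z": 0, "rx": 0, "ry": 0, "rz": 0, "claw": 255}
  squeeze: 40

```text
t: 3.48
tool_pos: [0.4586, -0.2033, 0.1184]
orientation: [-2.216, -2.227, 0.0]
force: [-0.2, -0.4, 0.3]
opening: 0.024
gripper_force: 0.0
```

The fingers closed past the cap's diameter with no force, so I need to look.

```bash
python3 - <<'E'
from h import *
im,d=look('scene');b,e=look('top')
A=cv2.resize(im[215:315,210:310,::-1],(400,400),interpolation=cv2.INTER_CUBIC)
B=cv2.resize(b[190:290,370:470,::-1],(400,400),interpolation=cv2.INTER_CUBIC)
cv2.imwrite('pics/s3.png',np.hstack([A,B]))
s=robot.read_state();print(s['opening'],s['gripper_force'])
E
```

```text
0.016096085310250786 0.0
```

View pics/s3.png

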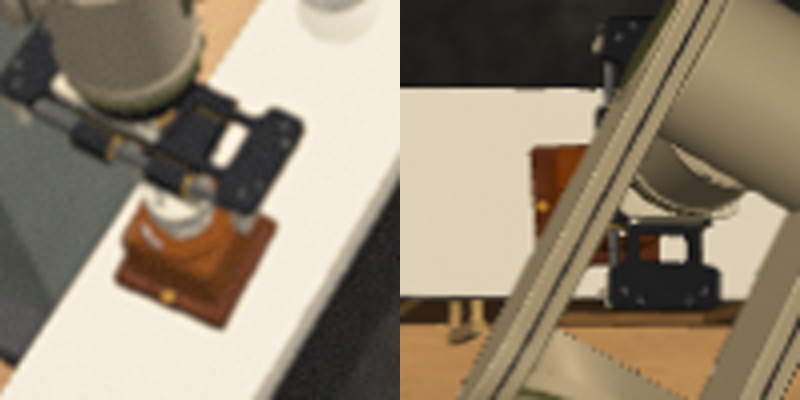

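```bash
python3 - <<'E'
from h import *
z=np.load('last_scene.npz');P=cloud('scene',z['d']);im=z['im']
np.set_printoptions(precision=3,suppress=True)
for v in range(255,285,2):
    print(v,' '.join('%3d,%4d,%3d'%tuple(1000*P[v,u]) for u in range(242,278,3)))
e=cv2.resize(im[240:290,225:290,::-1],None,fx=12,fy=12,interpolation=cv2.INTER_CUBIC);cv2.imwrite('pics/s4.png',e)
E
```

```text
255 460,-234,229 465,-230,225 476,-230,237 482,-225,233 491,-225,242 503,-226,257 509,-222,254 516,-219,258 523,-216,259 527,-210,252 535,-208,256 540,-203,251
257 432,-213,147 468,-234,225 478,-233,233 484,-229,231 491,-226,234 499,-224,236 510,-224,249 517,-222,252 524,-218,252 530,-215,251 537,-212,253 544,-209,255
259 106,  51,-738 473,-240,229 480,-237,231 487,-234,231 495,-232,236 499,-226,230 484,-202,165 519,-225,249 526,-222,249 534,-221,254 539,-216,252 547,-214,255
261 110,  44,-743 394,-176,  3 480,-239,223 491,-240,236 497,-236,234 503,-231,231 508,-227,228 523,-231,251 530,-228,254 538,-227,259 543,-222,256 549,-218,254
263 110,  40,-758 397,-181,  3 447,-213,123 489,-240,222 498,-239,229 504,-234,225 511,-231,227 527,-237,256 532,-232,253 540,-230,256 546,-226,255 551,-222,252
265 392,-190,  0 431,-211, 87 452,-219,125 456,-213,119 496,-238,213 479,-213,143 513,-235,226 520,-232,227 535,-236,251 542,-234,254 548,-230,253 542,-214,213
267 394,-194, -2 432,-215, 83 454,-223,122 460,-219,121 468,-215,121 474,-210,118 481,-207,118 478,-193, 86 536,-239,247 544,-237,251 550
[... 602 characters left out ...]
-212, 82 494,-206, 74 496,-196, 54 494,-182, 23 499,-175, 12
277 435,-240, 65 445,-238, 72 456,-237, 84 463,-233, 82 470,-228, 80 477,-224, 80 484,-220, 80 490,-215, 75 495,-209, 66 495,-197, 42 496,-186, 18 503,-181, 14
279 438,-244, 63 446,-241, 65 457,-240, 75 465,-237, 79 474,-234, 83 480,-229, 80 487,-225, 79 494,-220, 76 496,-212, 61 496,-200, 34 499,-191, 16 503,-183,  4
281 431,-242, 35 444,-242, 51 457,-242, 66 466,-240, 73 476,-238, 79 481,-232, 72 488,-228, 73 496,-224, 72 496,-214, 50 496,-202, 22 501,-195, 12 503,-186, -5
283 429,-243, 20 443,-243, 37 452,-241, 41 465,-241, 58 474,-239, 65 485,-238, 76 492,-233, 73 497,-228, 68 496,-216, 39 497,-205, 15 504,-201, 13 507,-192, -2
```

View pics/s4.png

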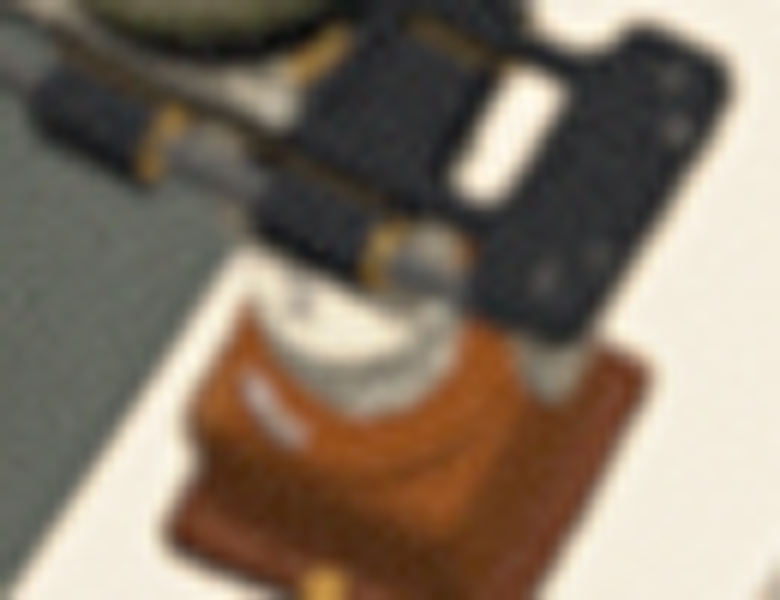

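The crop shows the cap intact at about (350,340), with the fingers closed above it instead of round it. The true fingertip height must therefore be well above what is reported. I'll find it by touch: lower the closed fingers gently onto the cap's top.

Request:
arm_command:
  targets:
    - {"x": 0, "y": 0, "z": -0.004, "rx": 0, "ry": 0, "rz": 0, "claw": 255}
    - {"x": 0, "y": 0, "z": -0.008, "rx": 0, "ry": 0, "rz": 0, "claw": 255}
    - {"x": 0, "y": 0, "z": -0.008, "rx": 0, "ry": 0, "rz": 0, "claw": 255}
  squeeze: 10

```text
t: 3.83
tool_pos: [0.4586, -0.2032, 0.1142]
orientation: [-2.216, -2.227, 0.0]
force: [0.1, 0.1, 2.9]
opening: 0.0012
gripper_force: 1.2
```

Request:
arm_command:
  targets:
    - {"x": 0, "y": 0, "z": -0.004, "rx": 0, "ry": 0, "rz": 0, "claw": 255}
    - {"x": 0, "y": 0, "z": -0.004, "rx": 0, "ry": 0, "rz": 0, "claw": 255}
    - {"x": 0, "y": 0, "z": -0.004, "rx": 0, "ry": 0, "rz": 0, "claw": 255}

```text
t: 4.08
tool_pos: [0.4588, -0.2033, 0.1127]
orientation: [2.216, 2.227, 0.0]
force: [-0.6, 0.4, 4.5]
opening: 0.0006
gripper_force: 2.0
```

Contact came at TCP z ≈ 0.114, so the tips sit about 22 mm higher than the data sheet says. I'll lift, open, and descend in checked steps.

Request:
arm_command:
  targets:
    - {"x": 0, "y": 0, "z": 0.03, "rx": 0, "ry": 0, "rz": 0, "claw": 255}
    - {"x": 0, "y": 0, "z": 0.03, "rx": 0, "ry": 0, "rz": 0, "claw": 0}
    - {"x": 0, "y": 0, "z": 0.03, "rx": 0, "ry": 0, "rz": 0, "claw": 0}
    - {"x": 0, "y": 0, "z": 0.03, "rx": 0, "ry": 0, "rz": 0, "claw": 0}
    - {"x": 0, "y": 0, "z": 0.03, "rx": 0, "ry": 0, "rz": 0, "claw": 0}
    - {"x": 0, "y": 0, "z": 0.03, "rx": 0, "ry": 0, "rz": 0, "claw": 0}
    - {"x": 0, "y": 0, "z": 0.03, "rx": 0, "ry": 0, "rz": 0, "claw": 0}
    - {"x": 0, "y": 0, "z": 0.03, "rx": 0, "ry": 0, "rz": 0, "claw": 0}
    - {"x": 0, "y": 0, "z": 0.03, "rx": 0, "ry": 0, "rz": 0, "claw": 0}
    - {"x": 0, "y": 0, "z": 0.03, "rx": 0, "ry": 0, "rz": 0, "claw": 0}

```text
t: 4.92
tool_pos: [0.4586, -0.2032, 0.1273]
orientation: [-2.216, -2.227, 0.0]
force: [0.4, -0.6, 0.5]
opening: 0.0556
gripper_force: 0.0
```

Request:
arm_command:
  targets:
    - {"x": 0, "y": 0, "z": 0, "rx": 0, "ry": 0, "rz": 0, "claw": 0}
    - {"x": 0, "y": 0, "z": 0, "rx": 0, "ry": 0, "rz": 0, "claw": 0}
    - {"x": 0, "y": 0, "z": 0, "rx": 0, "ry": 0, "rz": 0, "claw": 0}
    - {"x": 0, "y": 0, "z": -0.03, "rx": 0, "ry": 0, "rz": 0, "claw": 0}
    - {"x": 0, "y": 0, "z": -0.046, "rx": 0, "ry": 0, "rz": 0, "claw": 0}
    - {"x": 0, "y": 0, "z": -0.046, "rx": 0, "ry": 0, "rz": 0, "claw": 0}

```text
t: 5.42
tool_pos: [0.4571, -0.2024, 0.1022]
orientation: [-2.213, -2.224, 0.002]
force: [-0.0, -0.4, -1.2]
opening: 0.0922
gripper_force: 0.0
```

Request:
arm_command:
  targets:
    - {"x": 0, "y": 0, "z": -0.006, "rx": 0, "ry": 0, "rz": 0, "claw": 0}
    - {"x": 0, "y": 0, "z": -0.012, "rx": 0, "ry": 0, "rz": 0, "claw": 0}
    - {"x": 0, "y": 0, "z": -0.017, "rx": 0, "ry": 0, "rz": 0, "claw": 0}
    - {"x": 0, "y": 0, "z": -0.017, "rx": 0, "ry": 0, "rz": 0, "claw": 0}

```text
t: 5.75
tool_pos: [0.4585, -0.2032, 0.0956]
orientation: [-2.216, -2.227, 0.0]
force: [0.1, -0.0, 0.4]
opening: 0.0931
gripper_force: 0.0
```

Request:
arm_command:
  targets:
    - {"x": 0, "y": 0, "z": 0, "rx": 0, "ry": 0, "rz": 0, "claw": 255}
    - {"x": 0, "y": 0, "z": 0, "rx": 0, "ry": 0, "rz": 0, "claw": 255}
    - {"x": 0, "y": 0, "z": 0, "rx": 0, "ry": 0, "rz": 0, "claw": 255}
    - {"x": 0, "y": 0, "z": 0, "rx": 0, "ry": 0, "rz": 0, "claw": 255}
    - {"x": 0, "y": 0, "z": 0, "rx": 0, "ry": 0, "rz": 0, "claw": 255}
    - {"x": 0, "y": 0, "z": 0, "rx": 0, "ry": 0, "rz": 0, "claw": 255}
    - {"x": 0, "y": 0, "z": 0, "rx": 0, "ry": 0, "rz": 0, "claw": 255}
    - {"x": 0, "y": 0, "z": 0, "rx": 0, "ry": 0, "rz": 0, "claw": 255}
    - {"x": 0, "y": 0, "z": 0, "rx": 0, "ry": 0, "rz": 0, "claw": 255}
    - {"x": 0, "y": 0, "z": 0, "rx": 0, "ry": 0, "rz": 0, "claw": 255}
  squeeze: 40

```text
t: 6.58
tool_pos: [0.4592, -0.2033, 0.0961]
orientation: [2.215, 2.226, 0.001]
force: [5.0, -0.8, -2.1]
opening: 0.0444
gripper_force: 40.0
```

Gripped: opening 44.4 mm at 40 N. Now press.

Request:
arm_command:
  targets:
    - {"x": 0, "y": 0, "z": -0.004, "rx": 0, "ry": 0, "rz": 0, "claw": 255}
    - {"x": 0, "y": 0, "z": -0.008, "rx": 0, "ry": 0, "rz": 0, "claw": 255}
    - {"x": 0, "y": 0, "z": -0.013, "rx": 0, "ry": 0, "rz": 0, "claw": 255}
    - {"x": 0, "y": 0, "z": -0.013, "rx": 0, "ry": 0, "rz": 0, "claw": 255}
    - {"x": 0, "y": 0, "z": -0.013, "rx": 0, "ry": 0, "rz": 0, "claw": 255}

```text
t: 7.0
tool_pos: [0.4593, -0.2035, 0.0904]
orientation: [2.215, 2.226, 0.001]
force: [1.7, 1.9, 7.7]
opening: 0.0441
gripper_force: 40.0
```

Request:
arm_command:
  targets:
    - {"x": 0, "y": 0, "z": -0.003, "rx": 0, "ry": 0, "rz": 0, "claw": 255}
    - {"x": 0, "y": 0, "z": -0.003, "rx": 0, "ry": 0, "rz": 0.04, "claw": 255}
    - {"x": 0, "y": 0, "z": -0.003, "rx": 0, "ry": 0, "rz": 0.08, "claw": 255}
    - {"x": 0, "y": 0, "z": -0.003, "rx": 0, "ry": 0, "rz": 0.12, "claw": 255}
    - {"x": 0, "y": 0, "z": -0.003, "rx": 0, "ry": 0, "rz": 0.16, "claw": 255}
    - {"x": 0, "y": 0, "z": -0.003, "rx": 0, "ry": 0, "rz": 0.2, "claw": 255}
    - {"x": 0, "y": 0, "z": -0.003, "rx": 0, "ry": 0, "rz": 0.24, "claw": 255}
    - {"x": 0, "y": 0, "z": -0.003, "rx": 0, "ry": 0, "rz": 0.28, "claw": 255}
    - {"x": 0, "y": 0, "z": -0.003, "rx": 0, "ry": 0, "rz": 0.32, "claw": 255}

```text
t: 7.75
tool_pos: [0.4594, -0.2036, 0.089]
orientation: [1.397, 2.812, -0.0]
force: [1.2, 1.2, 7.7]
opening: 0.0441
gripper_force: 40.0
```

```bash
python3 - <<'E'
from h import *
s=robot.read_state();print({k:s[k] for k in('q','tool_pos','orientation','force','wrist_torque','opening','gripper_force')})
E
```

```text
{'q': array([-5.19305151e-01, -4.19314089e-02,  1.89359484e+00,  6.29043210e-05,
        1.28815268e+00, -1.16822182e+00]), 'tool_pos': array([ 0.459375  , -0.2035951 ,  0.08903661]), 'orientation': array([ 1.39658333e+00,  2.81211613e+00, -6.79899788e-05]), 'force': array([1.23241343, 1.23558163, 7.67106844]), 'wrist_torque': array([ 0.06229087, -0.01518932, -0.21640535]), 'opening': 0.04410159446514315, 'gripper_force': 39.99684831826016}
```

The wrist moment of about -0.2 N m shows that the inner cap is being driven. I'll go on to a total of about 1.25 rad.

Request:
arm_command:
  targets:
    - {"x": 0, "y": 0, "z": 0, "rx": 0, "ry": 0, "rz": 0.04, "claw": 255}
    - {"x": 0, "y": 0, "z": 0, "rx": 0, "ry": 0, "rz": 0.08, "claw": 255}
    - {"x": 0, "y": 0, "z": 0, "rx": 0, "ry": 0, "rz": 0.12, "claw": 255}
    - {"x": 0, "y": 0, "z": 0, "rx": 0, "ry": 0, "rz": 0.16, "claw": 255}
    - {"x": 0, "y": 0, "z": 0, "rx": 0, "ry": 0, "rz": 0.2, "claw": 255}
    - {"x": 0, "y": 0, "z": 0, "rx": 0, "ry": 0, "rz": 0.24, "claw": 255}
    - {"x": 0, "y": 0, "z": 0, "rx": 0, "ry": 0, "rz": 0.28, "claw": 255}
    - {"x": 0, "y": 0, "z": 0, "rx": 0, "ry": 0, "rz": 0.305, "claw": 255}
    - {"x": 0, "y": 0, "z": 0, "rx": 0, "ry": 0, "rz": 0.305, "claw": 255}

```text
t: 8.5
tool_pos: [0.4594, -0.2037, 0.0891]
orientation: [0.488, 3.102, -0.001]
force: [1.4, 1.7, 7.6]
opening: 0.044
gripper_force: 40.0
```

```bash
python3 - <<'E'
from h import *
s=robot.read_state();print({k:s[k] for k in('q','tool_pos','orientation','force','wrist_torque','opening','gripper_force')})
E
```

```text
{'q': array([-5.19377861e-01, -4.20160470e-02,  1.89363749e+00, -9.84085704e-05,
        1.28801563e+00, -1.77779845e+00]), 'tool_pos': array([ 0.45937111, -0.20370348,  0.08905704]), 'orientation': array([ 4.88364497e-01,  3.10158532e+00, -1.22938047e-03]), 'force': array([1.44182307, 1.73374164, 7.56885178]), 'wrist_torque': array([-0.04395749, -0.13768327, -0.01359865]), 'opening': 0.044037107363381275, 'gripper_force': 39.9976690497715}
```

Now release, then lift off.

Request:
arm_command:
  targets:
    - {"x": 0, "y": 0, "z": 0, "rx": 0, "ry": 0, "rz": 0, "claw": 0}
    - {"x": 0, "y": 0, "z": 0, "rx": 0, "ry": 0, "rz": 0, "claw": 0}
    - {"x": 0, "y": 0, "z": 0, "rx": 0, "ry": 0, "rz": 0, "claw": 0}
    - {"x": 0, "y": 0, "z": 0, "rx": 0, "ry": 0, "rz": 0, "claw": 0}
    - {"x": 0, "y": 0, "z": 0, "rx": 0, "ry": 0, "rz": 0, "claw": 0}
    - {"x": 0, "y": 0, "z": 0, "rx": 0, "ry": 0, "rz": 0, "claw": 0}
    - {"x": 0, "y": 0, "z": 0, "rx": 0, "ry": 0, "rz": 0, "claw": 0}
    - {"x": 0, "y": 0, "z": 0, "rx": 0, "ry": 0, "rz": 0, "claw": 0}

```text
t: 9.17
tool_pos: [0.4585, -0.2032, 0.0879]
orientation: [-0.494, -3.102, -0.0]
force: [0.3, 0.1, -0.4]
opening: 0.091
gripper_force: 0.0
```

Request:
arm_command:
  targets:
    - {"x": 0, "y": 0, "z": 0.04, "rx": 0, "ry": 0, "rz": 0, "claw": 0}
    - {"x": 0, "y": 0, "z": 0.1, "rx": 0, "ry": 0, "rz": 0, "claw": 0}
    - {"x": 0, "y": 0, "z": 0.18, "rx": 0, "ry": 0, "rz": 0, "claw": 0}
    - {"x": 0, "y": 0, "z": 0.26, "rx": 0, "ry": 0, "rz": 0, "claw": 0}
    - {"x": 0, "y": 0, "z": 0.34, "rx": 0, "ry": 0, "rz": 0, "claw": 0}
    - {"x": 0, "y": 0, "z": 0.4, "rx": 0, "ry": 0, "rz": 0, "claw": 0}
    - {"x": 0, "y": 0.5, "z": 0.4, "rx": 0, "ry": 0, "rz": 0, "claw": 0}
    - {"x": 0, "y": 0.5, "z": 0.4, "rx": 0, "ry": 0, "rz": 0, "claw": 0}
    - {"x": 0, "y": 0.5, "z": 0.4, "rx": 0, "ry": 0, "rz": 0, "claw": 0}
    - {"x": 0, "y": 0.5, "z": 0.4, "rx": 0, "ry": 0, "rz": 0, "claw": 0}

```text
t: 10.0
tool_pos: [0.4583, -0.0353, 0.2883]
orientation: [0.496, 3.101, 0.0]
force: [0.6, 0.4, -0.5]
opening: 0.0931
gripper_force: 0.0
```

Request:
arm_command:
  targets:
    - {"x": 0, "y": 0.3, "z": 0, "rx": 0, "ry": 0, "rz": 0, "claw": 0}
    - {"x": 0, "y": 0.3, "z": 0, "rx": 0, "ry": 0, "rz": 0, "claw": 0}
    - {"x": 0, "y": 0.3, "z": 0, "rx": 0, "ry": 0, "rz": 0, "claw": 0}
    - {"x": 0, "y": 0.3, "z": 0, "rx": 0, "ry": 0, "rz": 0, "claw": 0}
    - {"x": 0, "y": 0.3, "z": 0, "rx": 0, "ry": 0, "rz": 0, "claw": 0}

```text
t: 10.42
tool_pos: [0.458, 0.1179, 0.288]
orientation: [-0.486, -3.103, -0.003]
force: [0.7, 0.3, 0.4]
opening: 0.093
gripper_force: 0.0
```

```bash
python3 - <<'E'
from h import *
im,d=look('scene');b,e=look('top')
A=cv2.resize(im[245:295,230:280,::-1],(400,400),interpolation=cv2.INTER_CUBIC)
B=cv2.resize(b[215:265,395:445,::-1],(400,400),interpolation=cv2.INTER_CUBIC)
cv2.imwrite('pics/s5.png',np.hstack([A,B]))
Q=cloud('scene',d)[245:295,230:285].reshape(-1,3);m=(Q[:,2]>.112)&(Q[:,2]<.14);print(m.sum(),np.median(Q[m],0))
E
```

```text
230 [ 0.46195497 -0.20613223  0.12212158]
```

View pics/s5.png

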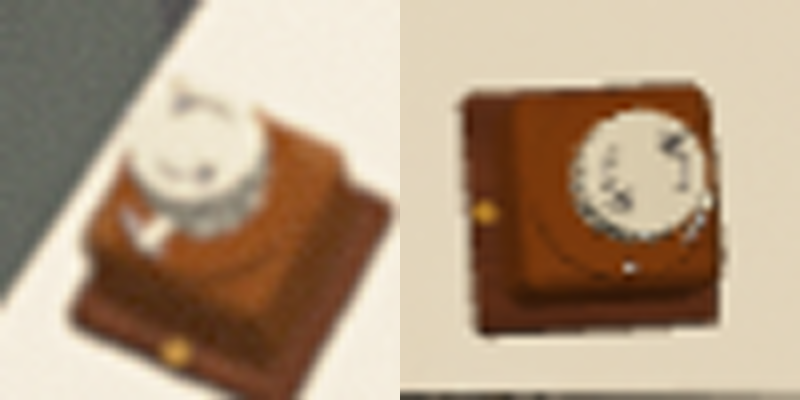

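The cap is back up at z = 0.122. In the left half the pointer, at about (152,235), overlies the bar, and in the right half the bead at (629,267) is bare. A quick number check follows.

```bash
python3 - <<'E'
from h import *
def ray(n,u,v,z):
    o=np.array(robot.get_calibration(n)['origin']);d=np.full((400,640),1.,np.float32)
    P=cloud(n,d);p=P[int(v),int(u)]+(P[int(v),int(u)+1]-P[int(v),int(u)])*(u%1)+(P[int(v)+1,int(u)]-P[int(v),int(u)])*(v%1)-o
    return (o+p*(z-o[2])/p[2])[:2]
def ang(n,u,v,z,c): r=ray(n,u,v,z)-c; return np.arctan2(r[1],r[0])%(2*np.pi),np.hypot(*r)
s=lambda x,y:(x/8+230-.5,y/8+245-.5); t=lambda x,y:((x-400)/8+395-.5,y/8+215-.5)
cs=np.array([.460,-.2054]);ct=np.array([.4563,-.2029])
print('bead',ang('top',*t(629,267),.084,ct))
for n,x,y in(('pointer',153,238),('bar cw',122,208),('bar ccw',163,252)):print(n,ang('scene',*s(x,y),.086,cs))
b,_=look('top');G=cloud('top',_)[220:265,320:370].reshape(-1,3)
st=robot.read_state();print(st['t'],st['tool_pos'],'goblet z',G[G[:,2]<.15][:,2].max())
E
```

```text
bead (np.float64(3.211027699375436), np.float64(0.028694683832587855))
pointer (np.float64(4.492488709781687), np.float64(0.025416653110152513))
bar cw (np.float64(3.910172993697719), np.float64(0.029337616157810602))
bar ccw (np.float64(4.723237794958405), np.float64(0.0275700591242229))
10.5667 [0.4585481  0.11324837 0.28788574] goblet z 0.12142282317672493
```

The pointer stands about 1.28 rad from the bead, and the bar spans 0.8 to 1.45, so it is inside with margin. The glass is still upright. Handing in.

```bash
python3 -c "
from plant import robot
print(robot.close_job())"
```

```text
the job is handed in; nothing more can be done
None
```

The short bottle's cap is open and the job is handed in: the pointer stands over the open bar (about 1.28 rad from the bead, measured from the camera), the cap has sprung back up, the glass is upright and the tall bottle's cap was not touched.

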